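Load the press slide and free its stuck carriage

ROBOT

A 7-joint arm with a two-finger parallel gripper is mounted at the origin on the work surface. World frame = base frame: x ahead of the robot, y to its left, z up, the work surface at z = 0. Lengths are in m, angles in rad, forces in N, time in s.
With the tool pointing down it reaches from about 0.4 to 0.85 m from the base axis. Payload 10.4 kg.
Tool frame: the origin (TCP) lies on the centre line of the jaws, within the pads' length; the fingertips stand 14 mm ahead of it and the grasp point (between the pads) lies 5 mm behind it (manip.tip_reach is the distance from the TCP to the fingertips, in m); z points along the fingers, y is the line along which they close (so a half turn about z gives the same grasp; the last joint's range is limited). The gripper opens to 85 mm and grips with 20 to 120 N. Pads are 22 mm wide; open, the fingers measure 114 mm over their backs; the gripper's body (76 mm by 85 mm) begins 54 mm behind the grasp point. The pads swing forward as they close: fully open they stand 13 mm farther back than shut.
Start: joints at [1.272, 0.332, -0.065, 1.46, 0.022, 1.35, -0.088], TCP at [0.17, -0.601, 0.245] pointing down, gripper open.
Joint ranges: [-2.6, 2.6], [-0.5, 2.12], [-1.47, 1.34], [0.16, 2.42], [-1.27, 4.41], [0.06, 2.06], [-2.6, 2.6]. Speed limits (rad/s): [2.22, 2.22, 2.79, 2.79, 3.14, 3.14, 3.14].

INTERFACE

Orientations are given as a unit quaternion [x, y, z, w].
In Python, from workcell import manip gives the robot as it stands.
- The arm moves only by the shell command python3 -m pendant 'ROWS' [FORCE]. ROWS is JSON, a list of rows, each a list of 7 numbers: the shift along the tool's x, y, z in units of 50 mm (1.0 is 50 mm), then the turn, a rotation vector about the tool's x, y, z in units of 8 degrees (1.0 is 8 degrees), then the opening, from -1 (shut) to 1 (fully open), so that 0 is half open. In form: [[dx, dy, dz, ax, ay, az, jaw], ...]. A call has exactly 10 rows; each row is the pose to reach, as a shift and turn from the pose commanded when the call began, along the tool's axes at that moment; what a row does not reach only later rows make up. A row lasts 1/8 s, in which the tool goes at most 62.5 mm and 10.7 degrees, less where a joint would pass 70% of its speed; a pose out of reach is approached as far as the arm can. A call with a gripper value outside its range is refused whole. The fingers move at their own pace and stop on an object; FORCE is the grip in N (left out, the last holds). Time passes only in rows, so rows that repeat a pose let the fingers close, or fill a call up. It gives the time, the measured TCP pose, the force, the opening and the grip force at its end, in the units of the state.
- manip.get_obs(): the state, without advancing time (a new reading comes with each control period).
- manip.camera(name): name is "scene" or "top" or "wrist"; returns (picture, depth): 480x640x3 uint8, red, green, blue; 480x640 float32, m along the optical axis (not along the pixel's ray), 0 where there is no reading.
- manip.get_calibration(name): a dict with "fx", "fy", "cx", "cy" (pixels), "xyz" and "orientation" of the camera in the world. Camera axes: x right, y up, looking along -z (the intrinsics and any distortion apply to the point x, -y, -z); pixel columns grow to the right and rows downward; lengths in m; the calibration is good to about 2 mm. A picture is of the moment at which its call begins: read the wrist's pose just before it. get_calibration takes no time and is no camera call; for the wrist camera it gives the pose at the moment of the call.
- manip.hand_in(): hands the job in; it is judged then, once.
Trained networks look in the newest picture that a camera, given by its name, has taken for a name from the list of things; names that differ only in an ending like _2 or _b are one class to them, and where a whole thing is asked for, a point or a joint stands for the part that bears it (a point fixed in the world has none). Each returns a list of dicts, best first, with "p" (0 to 1); they miss things now and then, are a little off and sometimes report something else, mostly with a low value. They report only what shows in the picture. A call takes as long as a camera call. They do not tell look-alikes from the thing itself.
- manip.find_in(thing, camera): "box" ([left, top, right, bottom] in pixels, round what is visible of it).
- manip.trace(thing, camera): "pixels" (480x640 bool, what is visible of it) and "box" ([left, top, right, bottom] in pixels, round what is visible of it).
- manip.tip_of(thing, camera): "pixel" ([column, row] in pixels: a listed point, or the origin of a listed thing).
The state is a dict: "clock": time; "joint_pos": joint angles; "joint_velocities": joint speeds; "tau": joint torques, N m; "position": TCP position; "ee_rot": TCP orientation; "ft_force": force on the tool from outside, world axes, zero at the start; "torque": the same for the moment, N m; "grip_width": opening from 0.0 (shut) to 1.0 (fully open); "grasp_force": force on a finger pad.
Only numpy, scipy, OpenCV 4.12 (cv2) and the standard library are available. Lean on these libraries where they do the work, as an engineer would, in place of code of your own. Each camera call takes 0.05 s, during which the arm holds its last target. There are 200 camera calls.

TASK

Stand the tall steel bushing on the carriage of the press's feed slide, its bore over the short locating post. The carriage is stuck: push it by its upright tab until it breaks free, without letting it shoot forward, and run it into the guard until it rests firmly against the sprung stop hidden inside, never pressing that stop with more than 12 N. Leave the solid slug and the thin spacer where they are, and let go of everything at the end.

Things in the scene. Friction and masses are not known exactly. Their poses are not given: they have to be found in the camera images.
- bushing: Steel bushing, a tall ring standing on the bench among two look-alikes: 44 mm outer diameter, 24 mm through bore, 34 mm high, 0.22 kg. Origin at the centre of its underside, z up its axis.
- slug: Solid steel cylinder, 44 mm diameter, 34 mm high, no bore. Not to be moved. Origin at the centre of its underside.
- spacer: Thin steel ring, 44 mm diameter, 12 mm high, 24 mm bore. Not to be moved. Origin at the centre of its underside.
- press: Green bench press with a feed slide, fixed. Its +y axis is the feed direction, level, along the rail; z up; origin on the bench under the rail's middle line. Base plate 140 mm wide (x), y -200 to +220 mm, 16 mm high; two guide strips up to 28 mm. Press head and column: from y = 105 mm on, x within 35 mm, up to 190 mm high.
- carriage: Aluminium carriage, slides only along the press's +y; axes as the press's. Origin at bench height below its locating post. Plate 90 mm wide (x), y -115 to +50 mm, top 44 mm high. A hidden catch holds it: after up to 3 mm of play it takes 10 to 18 N (varies) over 12 mm to pass it; then it runs at about 3 N, 5 N at 30 mm/s, and stays (creeps under 1 mm/s) where left. Not above 0.25 m/s.
- nest (a point): Top of the carriage plate, 44 mm above the bench, on the axis of the steel locating post, which is 18 mm in diameter and stands 12 mm above this point. The bushing's underside belongs here.
- tab (a point): Middle of the outer face (facing the press's -y, away from the guard) of the upright steel push tab at the rear of the carriage. The tab is 50 mm wide (x), 12 mm thick (y), and reaches from 44 to 90 mm above the bench; this point is 70 mm above the bench. Push it towards the press's +y.
- guard (a point): Middle of the top edge of the mouth of the press's grey sheet-metal guard, 103 mm above the bench. From here the guard runs 200 mm along the press's +y, 126 mm wide, open only at the mouth. Inside, unseen, is an adjustable stop with a sprung buffer: about 1.5 N per mm, 10 mm of give, set anywhere from 80 to 140 mm of carriage travel.
Not all that is in view belongs to the job. What is shaped like the bushing but blue is not meant.

How it is judged:
By the outcome, as a careful person would: the job done as asked, in the order asked, and still so for the second after the job is handed in, with the robot touching nothing.
It also fails if it takes over 69 s, if anything falls off the work surface, if the arm or the gripper's body presses on something with over 40 N, if the wrist force passes 120 N, or if a joint passes its speed limit or range.

## Working session

There is one attempt and no reset: what is moved stays moved. The work goes in short steps, Python scripts to look and compute and a shell command to move; the robot and the scene stay as the last step left them, time stands still between calls to the robot, and variables do not carry over. Pictures are saved under pics/ and viewed, at most 10 in all, crops included, and the job is handed in when it is done.

```bash
ls; mkdir -p pics; cat > h.py <<'E'
import numpy as np, cv2
from scipy.spatial.transform import Rotation as R
from workcell import manip
def save(n,im): cv2.imwrite('pics/'+n,im[:,:,::-1])
def cloud(d,c):
    v,u=np.indices(d.shape); z=d
    p=np.stack([(u-c['cx'])/c['fx']*z,-(v-c['cy'])/c['fy']*z,-z],-1)
    return p@R.from_quat(c['orientation']).as_matrix().T+np.array(c['xyz'])
E
python3 - <<'E'
from h import *
o=manip.get_obs(); print(o['clock'],o['position'],o['ee_rot'],o['ft_force'],o['grip_width'])
ims=[]
for n in ['top','scene']:
    im,d=manip.camera(n); c=manip.get_calibration(n); P=cloud(d,c); np.savez(n+'.npz',im=im,d=d,P=P); ims.append(im); print(n,c)
    for t in ['bushing','slug','spacer','carriage','press']:
        for r in manip.find_in(t,n)[:4]:
            b=r['box']; 
            u=int((b[0]+b[2])/2);v=int((b[1]+b[3])/2); print(t,round(r['p'],2),np.round(b),P[v,u].round(3))
    for t in ['nest','tab','guard']:
        for r in manip.tip_of(t,n)[:2]:
            u,v=map(int,r['pixel']); print(t,round(r['p'],2),u,v,P[v,u].round(3))
save('top.png',ims[0]); save('scene.png',ims[1])
E
```

```text
pics
0.0 [ 0.17006074 -0.60104849  0.24450879] [ 9.90507944e-01  1.37453628e-01 -1.31196826e-04 -7.04208490e-04] [-0.04012951 -0.60566555 -0.39308846] 1.00168063295263
top {'fx': 446.01180896272115, 'fy': 446.01180896272115, 'cx': 313.3249079486918, 'cy': 235.53582931761866, 'xyz': array([ 0.38276929, -0.16582122,  0.83293989]), 'orientation': array([ 0.07498772, -0.07563045, -0.70027589,  0.70588282])}
bushing 0.93 [423. 189. 445. 212.] [ 0.635 -0.398  0.002]
bushing 0.8 [363. 189. 387. 218.] [ 0.629 -0.285  0.001]
bushing 0.73 [457. 181. 483. 207.] [ 0.651 -0.471  0.   ]
bushing 0.64 [416. 236. 447. 262.] [ 0.539 -0.39  -0.001]
spacer 0.51 [375. 234. 402. 256.] [ 0.546 -0.308  0.001]
carriage 0.73 [190. 219. 281. 276.] [ 0.532 -0.025  0.044]
carriage 0.2 [  1. 192. 298. 300.] [0.523 0.108 0.102]
press 0.68 [  0. 195. 300. 303.] [0.516 0.108 0.101]
nest 0.74 212 249 [0.525 0.013 0.056]
guard 0.87 168 241 [0.53  0.076 0.104]
scene {'fx': 470.5775827097942, 'fy': 470.5775827097942, 'cx': 320.67141973405523, 'cy': 239.05139725295984, 'xyz': array([ 1.01298654, -0.74182066,  0.56241048]), 'orientation': array([0.45917918, 0.16086688, 0.29439205, 0.82256285])}
bushing 0.95 [298. 308. 325. 338.] [ 0.631 -0.294  0.034]
bushing 0.9 [223. 380. 252. 406.] [ 0.632 -0.46   0.017]
bushing 0.81 [305. 277. 330. 307.] [ 0.582 -0.219  0.03 ]
bushing 0.61 [252. 344. 284. 380.] [ 0.619 -0.384  0.011]
slug 0.92 [234. 266. 262. 294.] [ 0.464 -0.279  0.035]
spacer 0.79 [260. 306. 283. 330.] [ 0.54  -0.298 -0.001]
carriage 0.7 [321. 212. 397. 263.] [ 0.542 -0.035  0.044]
press 0.71 [303. 126. 464. 285.] [0.475 0.17  0.015]
nest 0.56 368 230 [0.541 0.003 0.044]
tab 0.75 333 237 [ 0.528 -0.103  0.071]
guard 0.89 380 191 [0.52  0.076 0.103]
```

```bash
python3 - <<'E'
from h import *
a=np.load('top.npz')['im'][160:310,150:510]; b=np.load('scene.npz')['im'][120:420,180:480]
a=cv2.resize(a,None,fx=2.2,fy=2.2,interpolation=cv2.INTER_CUBIC)
save('c_top.png',a); save('c_scene.png',cv2.resize(b,None,fx=2,fy=2,interpolation=cv2.INTER_CUBIC))
E
```

```text
(no output)
```

View pics/c_top.png

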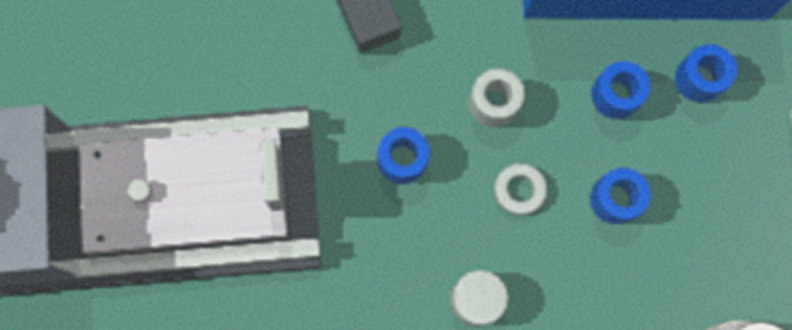

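View pics/c_scene.png

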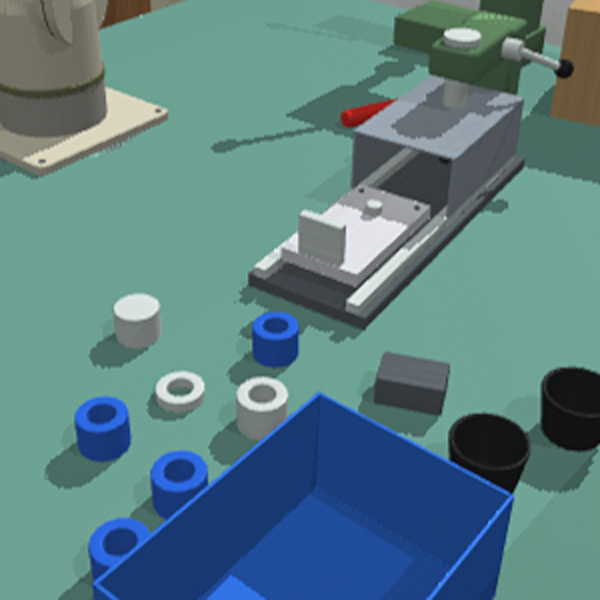

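The grey tall ring, top (376,203) / scene (311,323), is the bushing: it has a bore and the same height as the slug. The flat grey ring, top (387,246), is the spacer. The grey solid cylinder, top (368,295), is the slug. The ones at top (333,230), (432,200), (471,193) and (432,248) are blue, so not meant. The crop confirms this. Next I measure precisely.

```bash
python3 - <<'E'
from h import *
for n in ['top','scene']:
    z=np.load(n+'.npz'); P=z['P']; im=z['im'].astype(int); X=P.reshape(-1,3); C=im.reshape(-1,3)
    ok=z['d'].reshape(-1)>0; X=X[ok];C=C[ok]
    def sel(c,r,lo,hi): return X[(np.hypot(X[:,0]-c[0],X[:,1]-c[1])<r)&(X[:,2]>lo)&(X[:,2]<hi)]
    q=sel((.629,-.285),.045,.029,.042)
    if len(q)>5:
        (cx,cy),r=cv2.minEnclosingCircle(q[:,:2].astype(np.float32)); print(n,'bushing',len(q),np.round((cx,cy,r),4),np.median(q[:,2]))
    q=sel((.528,.005),.03,.051,.066)
    if len(q): print('post',len(q),q.mean(0),q.min(0),q.max(0))
    q=sel((.53,-.1),.05,.06,.1); 
    if len(q): 
        print('tab',len(q),q.min(0),q.max(0),np.median(q,0))
        t=q[q[:,2]>.085]; print('tabtop',len(t),t.mean(0) if len(t) else 0, t.min(0),t.max(0))
    # carriage plate
    q=sel((.53,-.04),.13,.041,.048); print('plate',len(q),cv2.minAreaRect(q[:,:2].astype(np.float32)*1000))
    q=X[(abs(X[:,2]-.103)<.004)&(abs(X[:,0]-.53)<.12)&(X[:,1]>.05)&(X[:,1]<.3)]; print('guard top',len(q),cv2.minAreaRect(q[:,:2].astype(np.float32)*1000), q[q[:,1]<.085].mean(0))
    # blue stuff
    m=(X[:,2]>.025)&(X[:,1]<-.12)&(X[:,1]>-.6)&(X[:,0]>.4)&(X[:,0]<.75)
    g=np.zeros((350,480),np.uint8); g[((X[m,0]-.4)*1000).astype(int).clip(0,349),((X[m,1]+.6)*1000).astype(int).clip(0,479)]=1
    g=cv2.morphologyEx(g,cv2.MORPH_CLOSE,np.ones((7,7)))
    k,l,s,ce=cv2.connectedComponentsWithStats(g)
    for i in range(1,k):
        if s[i,4]>60: print('obj x',.4+s[i,1]/1000,.4+(s[i,1]+s[i,3])/1000,'y',-.6+s[i,0]/1000,-.6+(s[i,0]+s[i,2])/1000)
c=manip.get_calibration('wrist'); o=manip.get_obs(); M=R.from_quat(o['ee_rot'])
print('wrist in tool',M.inv().apply(np.array(c['xyz'])-o['position']), (M.inv()*R.from_quat(c['orientation'])).as_matrix().round(3)); print(M.as_matrix().round(4), c['fx'])
E
```

```text
top bushing 298 [ 0.6211 -0.2825  0.0219] 0.03383106512840106
post 78 [0.5305169  0.01158528 0.05547088] [0.52224288 0.00331795 0.05130602] [0.53843534 0.02155322 0.05886731]
tab 243 [ 0.51621079 -0.1042774   0.06088962] [ 0.56535776 -0.08970038  0.09328925] [ 0.53886055 -0.0973238   0.08938461]
tabtop 204 [ 0.54059392 -0.09642773  0.08965545] [ 0.51652739 -0.1042774   0.08545431] [ 0.56535776 -0.08970038  0.09328925]
plate 4079 ((524.425048828125, -13.7548828125), (108.56903839111328, 179.4384002685547), 5.259152889251709)
guard top 7255 ((514.548095703125, 184.57077026367188), (126.84728240966797, 227.6885986328125), 5.437920570373535) [0.51395804 0.07765835 0.10284558]
obj x 0.4 0.43100000000000005 y -0.498 -0.43999999999999995
obj x 0.42700000000000005 0.47000000000000003 y -0.286 -0.242
obj x 0.451 0.611 y -0.6 -0.579
obj x 0.48100000000000004 0.495 y -0.13199999999999995 -0.12
obj x 0.514 0.558 y -0.407 -0.362
obj x 0.547 0.591 y -0.22299999999999998 -0.181
obj x 0.599 0.643 y -0.304 -0.26099999999999995
obj x 0.607 0.65 y -0.412 -0.368
obj x 0.622 0.667 y -0.487 -0.44199999999
[... 986 characters left out ...]
.288 -0.244
obj x 0.48100000000000004 0.495 y -0.13499999999999995 -0.12
obj x 0.513 0.558 y -0.408 -0.364
obj x 0.532 0.611 y -0.6 -0.586
obj x 0.547 0.591 y -0.22599999999999998 -0.18
obj x 0.5980000000000001 0.644 y -0.306 -0.26099999999999995
obj x 0.606 0.651 y -0.412 -0.368
obj x 0.622 0.656 y -0.487 -0.44199999999999995
obj x 0.666 0.7350000000000001 y -0.20099999999999996 -0.14299999999999996
obj x 0.698 0.75 y -0.5329999999999999 -0.31
wrist in tool [ 0.07661262 -0.00034296 -0.12878499] [[ 0.001  0.954  0.299]
 [ 1.    -0.001  0.   ]
 [ 0.     0.299 -0.954]]
[[ 9.622e-01  2.723e-01  0.000e+00]
 [ 2.723e-01 -9.622e-01 -1.000e-04]
 [ 0.000e+00  1.000e-04 -1.000e+00]] 395.1999048917565
```

```bash
python3 -m pendant '[[1,-0.35,0.2,0,0,0.13,1],[2.1,-0.75,0.4,0,0,0.3,1],[3.3,-1.15,0.6,0,0,0.4,1],[4.5,-1.6,0.9,0,0,0.6,1],[5.7,-2,1.1,0,0,0.8,1],[6.9,-2.4,1.3,0,0,0.9,1],[8.1,-2.85,1.55,0,0,1.1,1],[9.2,-3.25,1.8,0,0,1.2,1],[10,-3.55,1.95,0,0,1.3,1],[10.4,-3.67,2,0,0,1.3,1]]'
cat >> h.py <<'E'
def look(n,c0,lo,hi,rad):
    c=manip.get_calibration('wrist'); o=manip.get_obs(); im,d=manip.camera('wrist'); P=cloud(d,c); save(n,im)
    np.savez('w.npz',im=im,d=d,P=P); X=P[d>0]
    q=X[(np.hypot(*(X[:,:2]-c0).T)<rad)&(X[:,2]>lo)&(X[:,2]<hi)]
    print('tcp',o['position'],R.from_quat(o['ee_rot']).as_matrix().round(4).tolist(),'t',o['clock'],'F',o['ft_force'])
    if len(q): print(len(q),'circ',cv2.minEnclosingCircle(q[:,:2].astype(np.float32)),'med',np.median(q,0),q.min(0),q.max(0))
E
python3 -c "
from h import *
look('w1.png',[.6207,-.283],.029,.042,.04)"
```

```text
clock: 2.15
position: [0.6227, -0.2795, 0.1443]
ee_rot: [0.999, 0.049, -0.0, -0.001]
ft_force: [-0.7, -1.3, 0.5]
grip_width: 1.0
grasp_force: 0.0
tcp [ 0.6226708  -0.27953953  0.14429898] [[0.9952, 0.0983, -0.0004], [0.0983, -0.9952, 0.002], [-0.0002, -0.002, -1.0]] t 2.15 F [-0.68423695 -1.30273858  0.45282039]
2526 circ ((0.6210759282112122, -0.28074535727500916), 0.02196378819644451) med [ 0.62228299 -0.28073803  0.03392358] [ 0.5995543  -0.30238523  0.02900951] [ 0.64266383 -0.25921275  0.03600598]
```

View pics/w1.png

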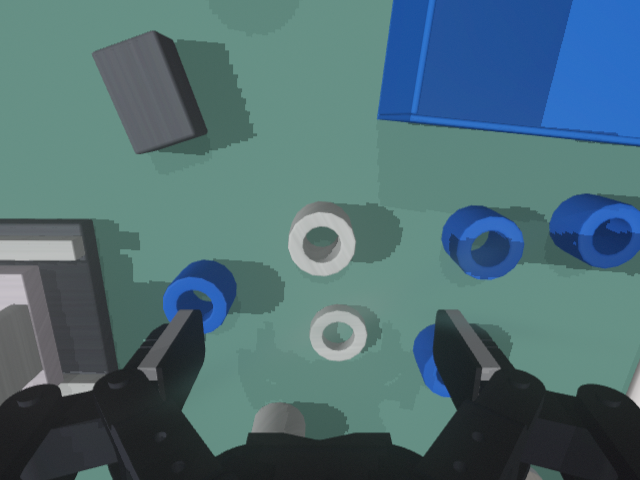

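The wrist view shows the bushing (tall grey ring with a bore) at pixel (322,243), between the jaw lines. The spacer is at (338,333), clear of the fingers' path. Descending and gripping.

```bash
python3 -m pendant '[[-0.03,0.02,0.5,0,0,0,1],[-0.03,0.02,1.2,0,0,0,1],[-0.03,0.02,1.9,0,0,0,1],[-0.03,0.02,2.3,0,0,0,1],[-0.03,0.02,2.5,0,0,0,1],[-0.03,0.02,2.5,0,0,0,1],[-0.03,0.02,2.5,0,0,0,0.2],[-0.03,0.02,2.5,0,0,0,-0.3],[-0.03,0.02,2.5,0,0,0,-0.6],[-0.03,0.02,2.5,0,0,0,-0.6]]' 40
```

```text
clock: 3.45
position: [0.6199, -0.2842, 0.0216]
ee_rot: [0.999, 0.047, 0.001, 0.0]
ft_force: [-1.5, 1.4, 5.2]
grip_width: 0.498
grasp_force: 40.6
```

```bash
python3 -m pendant '[[0,0,-0.6,0,0,0,-0.6],[0,0,-1.4,0,0,0,-0.6],[-0.1,-0.6,-2.1,0,0,0,-0.6],[-0.4,-1.6,-2.3,0,0,0,-0.6],[-0.7,-2.7,-2.3,0,0,0,-0.6],[-0.9,-3.7,-2.3,0,0,0,-0.6],[-1.1,-4.5,-2.3,0,0,0,-0.6],[-1.2,-4.8,-2.3,0,0,0,-0.6],[-1.2,-4.8,-2.3,0,0,0,-0.6],[-1.2,-4.8,-2.3,0,0,0,-0.6]]' 40
python3 -c "
from h import *
look('w2.png',[.531,.0105],.051,.062,.025)
o=manip.get_obs(); z=np.load('w.npz'); P=z['P']; d=z['d']; X=P[d>0]; t=np.array(o['position']); M=R.from_quat(o['ee_rot']); Y=(X-t)@M.as_matrix()
q=Y[(np.hypot(Y[:,0],Y[:,1])<.035)&(abs(Y[:,2])<.02)]; print('inhand',len(q),np.histogram(q[:,2],12)); 
for r in manip.tip_of('nest','wrist')[:2]: print('nest',r['p'],r['pixel'])
"
```

```text
clock: 4.7
position: [0.5373, -0.0529, 0.1353]
ee_rot: [0.999, 0.046, 0.0, 0.0]
ft_force: [0.4, -1.0, -2.7]
grip_width: 0.498
grasp_force: 41.4
tcp [ 0.53726751 -0.05286784  0.135339  ] [[0.9957, 0.0921, 0.0003], [0.0921, -0.9957, -0.0007], [0.0002, 0.0007, -1.0]] t 4.7 F [ 0.41492877 -1.04891505 -2.66734883]
796 circ ((0.5313224792480469, 0.014198599383234978), 0.009104166179895401) med [0.53208728 0.01375858 0.05593345] [0.52257117 0.00543439 0.05111212] [0.5398607  0.02271631 0.05780451]
inhand 17210 (array([ 577, 1274, 7962, 1278, 1123, 1067,  953,  864,  686,  551,  500,
        375]), array([-1.99981759e-02, -1.66701344e-02, -1.33420928e-02, -1.00140513e-02,
       -6.68600971e-03, -3.35796816e-03, -2.99266137e-05,  3.29811493e-03,
        6.62615648e-03,  9.95419803e-03,  1.32822396e-02,  1.66102811e-02,
        1.99383227e-02]))
nest 0.9 [205.4, 250.3]
```

View pics/w2.png

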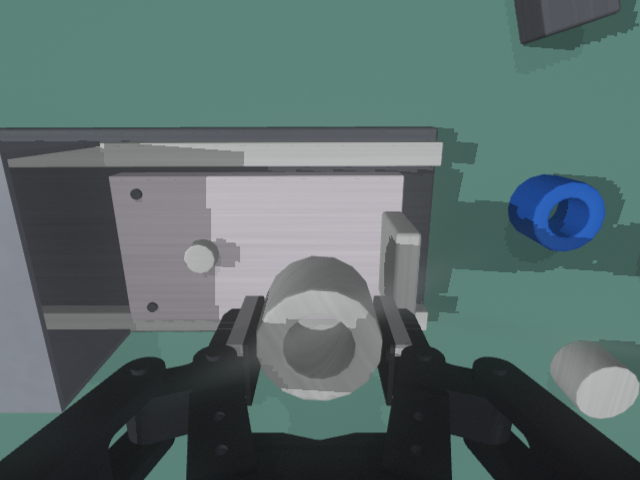

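The post is at pixel (201,256) and the bushing sits upright in the jaws at (320,345), clear of the tab at (400,255). I now measure the bushing relative to the post in this same image.

```bash
python3 - <<'E'
from h import *
z=np.load('w.npz'); P=z['P']; d=z['d']; X=P[d>0]
t=np.array([0.53726751,-0.05286784,0.135339]); M=np.array([[0.9957,0.0921,0.0003],[0.0921,-0.9957,-0.0007],[0.0002,0.0007,-1.0]])
Y=(X-t)@M
q=Y[(np.hypot(Y[:,0],Y[:,1])<.03)&(abs(Y[:,2]+.0123)<.002)]
print(len(q),np.median(q[:,2]),q.min(0),q.max(0))
g=np.zeros((240,240),np.uint8); g[((q[:,0]+.03)*4000).astype(int),((q[:,1]+.03)*4000).astype(int)]=255
g=cv2.morphologyEx(g,cv2.MORPH_CLOSE,np.ones((7,7)))
cs,h=cv2.findContours(g,cv2.RETR_CCOMP,cv2.CHAIN_APPROX_NONE)
for c,hh in zip(cs,h[0]):
    if len(c)>60:
        (b,a),r=cv2.minEnclosingCircle(c); print('hole' if hh[3]>=0 else 'outer','tool x %.4f y %.4f r %.4f'%(a/4000-.03,b/4000-.03,r/4000), cv2.boundingRect(c))
pp=(np.array([.53132,.0142,.056])-t)@M; print('post tool',pp)
o=manip.get_obs(); print(o['clock'],o['position'])
E
```

```text
8475 -0.012411487628831541 [-0.02029927 -0.02778408 -0.01429166] [ 0.02376601  0.02753652 -0.01030269]
outer tool x 0.0070 y -0.0003 r 0.0280 (8, 38, 223, 178)
hole tool x 0.0019 y -0.0005 r 0.0123 (71, 80, 96, 96)
post tool [ 0.00023914 -0.06738275  0.07929027]
4.8 [ 0.53714138 -0.05271354  0.13517228]
```

```bash
python3 -m pendant '[[-0.03,-0.4,0,0,0,0,-0.6],[-0.03,-1,0,0,0,0,-0.6],[-0.03,-1.34,0.1,0,0,0,-0.6],[-0.03,-1.34,0.4,0,0,0,-0.6],[-0.03,-1.34,0.7,0,0,0,-0.6],[-0.03,-1.34,0.9,0,0,0,-0.6],[-0.03,-1.34,0.9,0,0,0,-0.6],[-0.03,-1.34,0.9,0,0,0,-0.6],[-0.03,-1.34,0.9,0,0,0,-0.6],[-0.03,-1.34,0.9,0,0,0,-0.6]]' 40
cat > m.py <<'E'
from h import *
import sys
def rel(n):
    o=manip.get_obs(); look(n,[.531,.0142],.051,.060,.0125)
    z=np.load('w.npz'); X=z['P'][z['d']>0]; Y=(X-o['position'])@R.from_quat(o['ee_rot']).as_matrix()
    q=Y[(np.hypot(Y[:,0],Y[:,1])<.03)&(abs(Y[:,2]+.0123)<.002)]
    g=np.zeros((240,240),np.uint8); g[((q[:,0]+.03)*4000).astype(int),((q[:,1]+.03)*4000).astype(int)]=255
    g=cv2.morphologyEx(g,cv2.MORPH_CLOSE,np.ones((7,7)))
    cs,h=cv2.findContours(g,cv2.RETR_CCOMP,cv2.CHAIN_APPROX_NONE)
    for c,hh in zip(cs,h[0]):
        if len(c)>60 and hh[3]>=0:
            (b,a),r=cv2.minEnclosingCircle(c); print('hole tool x %.4f y %.4f r %.4f'%(a/4000-.03,b/4000-.03,r/4000))
    pz=.056-o['position'][2]
    q=Y[(np.hypot(Y[:,0],Y[:,1])<.0135)&(abs(Y[:,2]+pz)<.004)]; print('post seen thru bore',len(q), q.min(0) if len(q) else '',q.max(0) if len(q) else '', q.mean(0) if len(q) else '')
    save(n,cv2.resize(z['im'][220:440,200:440],None,fx=2.5,fy=2.5))
rel(sys.argv[1])
E
python3 m.py w3.png
```

```text
clock: 6.05
position: [0.5293, 0.0154, 0.0907]
ee_rot: [0.999, 0.047, 0.0, 0.0]
ft_force: [0.2, 0.2, -2.5]
grip_width: 0.502
grasp_force: 41.4
tcp [0.52929797 0.01541833 0.0906643 ] [[0.9956, 0.094, 0.0007], [0.094, -0.9956, -0.0002], [0.0007, 0.0002, -1.0]] t 6.05 F [ 0.20549443  0.24472127 -2.46480053]
hole tool x 0.0020 y -0.0005 r 0.0123
post seen thru bore 0
```

View pics/w3.png

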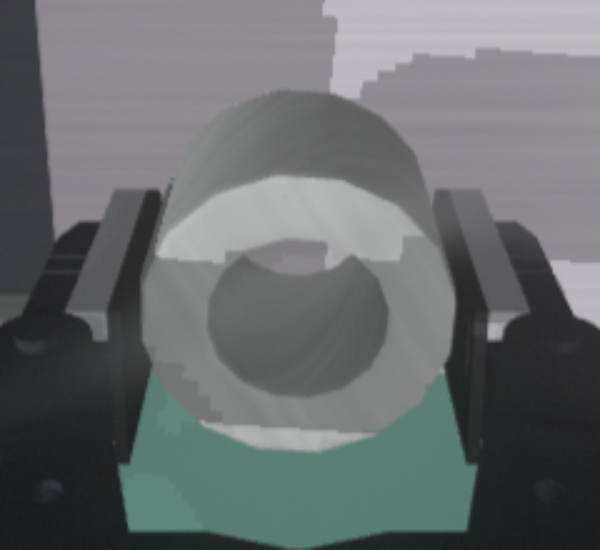

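```bash
python3 - <<'E'
from h import *
o=manip.get_obs(); t=np.array(o['position']); M=R.from_quat(o['ee_rot']).as_matrix(); print(o['clock'],t)
out=[]
for n in ['top','scene']:
    im,d=manip.camera(n); c=manip.get_calibration(n); P=cloud(d,c); np.savez(n+'2.npz',im=im,d=d,P=P)
    Y=(P-t)@M; m=(d>0)&(np.hypot(Y[...,0],Y[...,1])<.026)&(abs(Y[...,2]+.0123)<.003)&(abs(Y[...,1])<.024)
    q=P[m]; print(n,m.sum(), q.min(0) if m.any() else '', q.max(0) if m.any() else '')
    # bushing side, lower part (below fingertips): world z between underside and tip
    m2=(d>0)&(np.hypot(Y[...,0],Y[...,1])<.03)&(Y[...,2]>.015)&(Y[...,2]<.0205)
    q=P[m2]; print('low',m2.sum(), q.min(0) if m2.any() else '', q.max(0) if m2.any() else '')
    u=[(manip.tip_of(x,n) or [None])[0] for x in ['bushing','nest']]; print(u)
    w=im[180:330,120:300] if n=='top' else im[130:280,280:480]
    out.append(cv2.resize(w,(520,390) if n=='top' else (520,390),interpolation=cv2.INTER_CUBIC)[:, :390])
save('s2.png',np.hstack(out))
E
```

```text
6.1 [0.52927868 0.0154533  0.09062394]
top 97 [ 0.50947397 -0.0065861   0.09995405] [0.52240874 0.02566139 0.10571082]
low 13 [ 0.50948877 -0.0049957   0.07134626] [0.52015864 0.01904593 0.07520838]
[{'pixel': [332.2, 234.5], 'p': 0.78}, {'pixel': [215.6, 245.8], 'p': 0.75}]
scene 84 [ 0.51711105 -0.00717309  0.100114  ] [0.55135798 0.03908487 0.10589642]
low 38 [ 0.51796648 -0.00754773  0.07033067] [0.55187406 0.02089945 0.07548375]
[{'pixel': [271.3, 370.8], 'p': 0.94}, {'pixel': [364.0, 228.4], 'p': 0.81}]
```

View pics/s2.png

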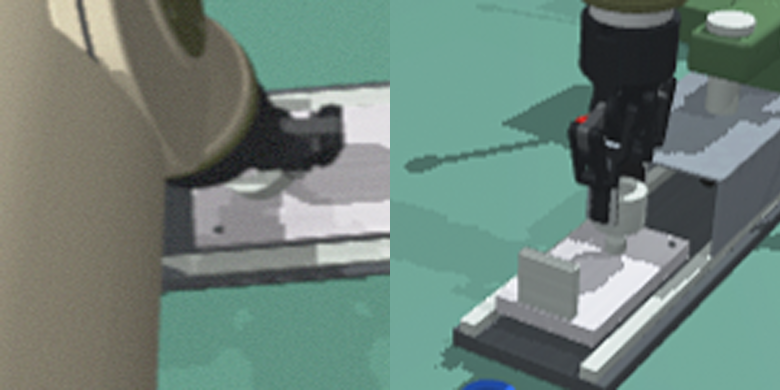

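```bash
python3 - <<'E'
from h import *
from scipy.optimize import least_squares
z=np.load('scene2.npz'); P=z['P']; d=z['d']; im=z['im'].astype(int)
t=np.array([0.52927868,0.0154533,0.09062394])
def fit(q,r,c0):
    f=least_squares(lambda c:np.hypot(q[:,0]-c[0],q[:,1]-c[1])-r,c0,loss='soft_l1',f_scale=.001); return f.x,np.abs(f.fun).mean()
br=im.sum(-1)
m=(d>0)&(np.hypot(P[...,0]-.531,P[...,1]-.014)<.028)&(P[...,2]>.071)&(P[...,2]<.098)&(br>260)
q=P[m]; print(len(q),q.min(0),q.max(0)); print('bushing',fit(q,.022,[.531,.014]))
m=(d>0)&(np.hypot(P[...,0]-.531,P[...,1]-.012)<.02)&(P[...,2]>.047)&(P[...,2]<.0565)
q=P[m]; print(len(q),np.argwhere(m)[:,::-1].min(0),np.argwhere(m)[:,::-1].max(0)); print('post2',fit(q,.009,[.531,.012]),q[:,:2].mean(0))
z=np.load('scene.npz'); P=z['P']; d=z['d']
m=(d>0)&(np.hypot(P[...,0]-.531,P[...,1]-.012)<.02)&(P[...,2]>.047)&(P[...,2]<.053)
print('post1',m.sum(),fit(P[m],.009,[.531,.012]))
m=(d>0)&(np.hypot(P[...,0]-.531,P[...,1]-.012)<.02)&(P[...,2]>.0535)&(P[...,2]<.059)
q=P[m]; print('posttop1',m.sum(),q[:,:2].mean(0),cv2.minEnclosingCircle(q[:,:2].astype(np.float32)))
z=np.load('top.npz'); P=z['P']; d=z['d']
m=(d>0)&(np.hypot(P[...,0]-.531,P[...,1]-.012)<.02)&(P[...,2]>.0535)&(P[...,2]<.059)
q=P[m]; print('posttop top',m.sum(),q[:,:2].mean(0),cv2.minEnclosingCircle(q[:,:2].astype(np.float32)))
E
```

```text
168 [ 0.52146983 -0.01326178  0.07104093] [0.55292542 0.02829094 0.09787182]
bushing (array([0.52898365, 0.0125533 ]), np.float64(0.002168688418994273))
45 [363 221] [370 227]
post2 (array([0.5301876 , 0.01401814]), np.float64(0.0017927849156872044)) [0.53209144 0.00884409]
post1 16 (array([0.53018333, 0.0126907 ]), np.float64(0.0010471406119087106))
posttop1 30 [0.53123355 0.01084339] ((0.5312228798866272, 0.01093999296426773), 0.008610640652477741)
posttop top 70 [0.53072302 0.01165689] ((0.5307793021202087, 0.01196627039462328), 0.008844953961670399)
```

Fusing the cameras, the bushing should go about 2.5 mm back along the feed. I'll do that and lower gently, watching the force.

```bash
python3 -m pendant '[[0,0.05,0,0,0,0,-0.6],[0,0.05,0,0,0,0,-0.6],[0,0.05,0.1,0,0,0,-0.6],[0,0.05,0.2,0,0,0,-0.6],[0,0.05,0.25,0,0,0,-0.6],[0,0.05,0.3,0,0,0,-0.6],[0,0.05,0.35,0,0,0,-0.6],[0,0.05,0.38,0,0,0,-0.6],[0,0.05,0.38,0,0,0,-0.6],[0,0.05,0.38,0,0,0,-0.6]]' 40
```

```text
clock: 7.65
position: [0.5294, 0.013, 0.0714]
ee_rot: [0.999, 0.047, 0.0, 0.0]
ft_force: [-0.4, -0.0, -2.4]
grip_width: 0.496
grasp_force: 41.4
```

```bash
python3 -m pendant '[[0,0,0.03,0,0,0,-0.6],[0,0,0.06,0,0,0,-0.6],[0,0,0.08,0,0,0,-0.6],[0,0,0.1,0,0,0,-0.6],[0,0,0.11,0,0,0,-0.6],[0,0,0.12,0,0,0,-0.6],[0,0,0.12,0,0,0,-0.6],[0,0,0.12,0,0,0,-0.6],[0,0,0.12,0,0,0,-0.6],[0,0,0.12,0,0,0,-0.6]]' 40
```

```text
clock: 8.9
position: [0.5293, 0.013, 0.0655]
ee_rot: [0.999, 0.047, 0.0, 0.0]
ft_force: [-3.5, 0.0, 4.7]
grip_width: 0.498
grasp_force: 42.0
```

```bash
python3 -m pendant '[[0,0,0,0,0,0,0.2],[0,0,0,0,0,0,0.4],[0,0,0,0,0,0,0.4],[0,0,-0.1,0,0,0,0.4],[0,0,-0.4,0,0,0,0.4],[0,0,-0.8,0,0,0,0.4],[0,0,-1.3,0,0,0,0.4],[0,0.7,-1.5,0,0,0,0.4],[0,1.3,-1.5,0,0,0,0.4],[0,1.3,-1.5,0,0,0,0.4]]' 40
python3 - <<'E'
from h import *
look('w4.png',[.531,.013],.072,.084,.035)
z=np.load('w.npz'); X=z['P'][z['d']>0]
q=X[(np.hypot(X[:,0]-.5415,X[:,1]+.1)<.05)&(X[:,2]>.084)&(X[:,2]<.096)]
print('tabtop',len(q),cv2.minAreaRect(q[:,:2].astype(np.float32)*1000))
E
```

```text
clock: 10.15
position: [0.5358, -0.0544, 0.1414]
ee_rot: [0.999, 0.045, 0.001, 0.001]
ft_force: [1.1, 0.5, 0.7]
grip_width: 0.701
grasp_force: 0.0
tcp [ 0.5357502  -0.05444671  0.14144659] [[0.9959, 0.0901, 0.0013], [0.0901, -0.9959, -0.0011], [0.0012, 0.0012, -1.0]] t 10.15 F [1.09964426 0.5205585  0.66008909]
4001 circ ((0.5313361883163452, 0.013461905531585217), 0.02227591909468174) med [0.53270915 0.01303612 0.07789452] [ 0.50956366 -0.00831826  0.07200764] [0.55272166 0.0353352  0.08028233]
tabtop 2174 ((541.3328247070312, -93.82340240478516), (50.130550384521484, 12.45129680633545), 4.7920427322387695)
```

View pics/w4.png

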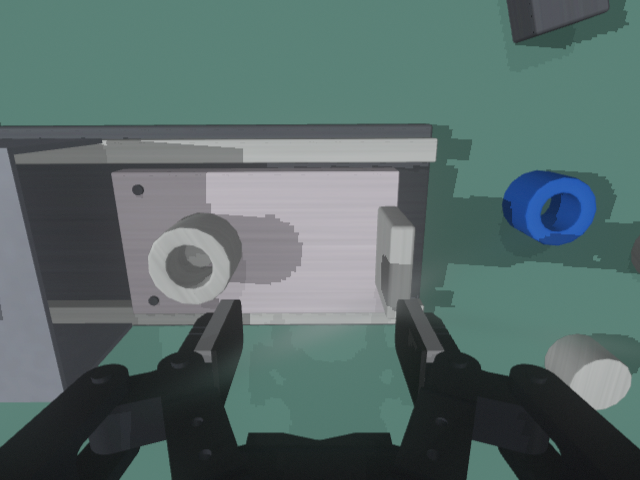

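The bushing is seated: ring at pixel (190,265) with the post visible in its bore, and its top is at 78 mm. Next I take the tab between the fingers so the carriage can't run ahead when the catch lets go.

```bash
python3 -m pendant '[[0.03,0.4,0,0,0,0,0.4],[0.03,0.8,0.1,0,0,0,0.4],[0.03,0.9,0.4,0,0,0,0.4],[0.03,0.9,0.8,0,0,0,0.4],[0.03,0.9,1.15,0,0,0,0.4],[0.03,0.9,1.3,0,0,0,0.2],[0.03,0.9,1.3,0,0,0,-0.2],[0.03,0.9,1.3,0,0,0,-0.4],[0.03,0.9,1.3,0,0,0,-0.4],[0.03,0.9,1.3,0,0,0,-0.4]]' 30
python3 -c "
from h import *
look('w5.png',[.541,-.097],.084,.096,.05)
z=np.load('w.npz'); X=z['P'][z['d']>0]
q=X[(np.hypot(X[:,0]-.5415,X[:,1]+.097)<.045)&(X[:,2]>.085)&(X[:,2]<.094)&(abs(X[:,1]+.097)<.012)]
print(cv2.minAreaRect(q[:,:2].astype(np.float32)*1000))"
```

```text
clock: 11.45
position: [0.5414, -0.0964, 0.0757]
ee_rot: [0.999, 0.047, 0.0, 0.0]
ft_force: [0.1, -0.7, 0.4]
grip_width: 0.3
grasp_force: 0.0
tcp [ 0.54138262 -0.09643492  0.07572782] [[0.9956, 0.0941, 0.0007], [0.0941, -0.9956, -0.0003], [0.0007, 0.0003, -1.0]] t 11.45 F [ 0.10761874 -0.70762931  0.35010954]
6467 circ ((0.5427475571632385, -0.09589801728725433), 0.027188267558813095) med [ 0.54762733 -0.09376854  0.08995327] [ 0.51582827 -0.12186004  0.08400458] [ 0.56690356 -0.06896408  0.09599377]
((541.83837890625, -99.01207733154297), (50.62714767456055, 22.129230499267578), 5.425242900848389)
```

View pics/w5.png

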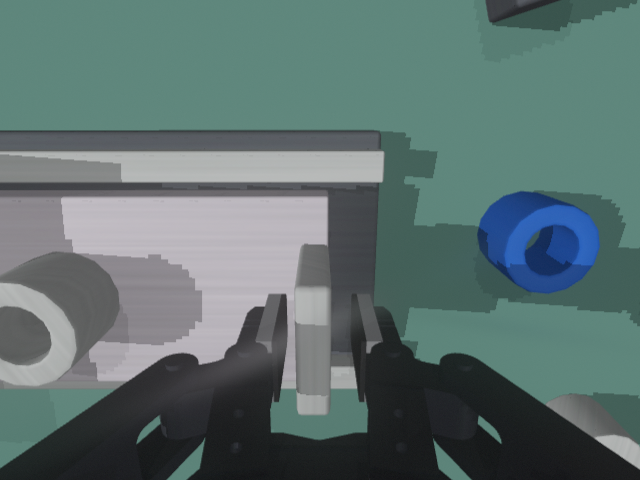

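The tab (297–330 px) stands between the pads (287 and 357 px), nearly centred. Closing on it lightly.

```bash
python3 -m pendant '[[0,0,0,0,0,0,-0.6],[0,0,0,0,0,0,-0.9],[0,0,0,0,0,0,-0.9],[0,0,0,0,0,0,-0.9],[0,-0.02,0,0,0,0,-0.9],[0,-0.04,0,0,0,0,-0.9],[0,-0.06,0,0,0,0,-0.9],[0,-0.08,0,0,0,0,-0.9],[0,-0.1,0,0,0,0,-0.9],[0,-0.1,0,0,0,0,-0.9]]' 30
```

```text
clock: 12.75
position: [0.5408, -0.0917, 0.0755]
ee_rot: [0.999, 0.047, 0.0, 0.0]
ft_force: [-1.8, -2.8, 6.2]
grip_width: 0.131
grasp_force: 31.4
```

```bash
python3 -m pendant '[[0,-0.02,0,0,0,0,-0.9],[0,-0.04,0,0,0,0,-0.9],[0,-0.06,0,0,0,0,-0.9],[0,-0.08,0,0,0,0,-0.9],[0,-0.1,0,0,0,0,-0.9],[0,-0.12,0,0,0,0,-0.9],[0,-0.14,0,0,0,0,-0.9],[0,-0.16,0,0,0,0,-0.9],[0,-0.18,0,0,0,0,-0.9],[0,-0.2,0,0,0,0,-0.9]]' 30
```

```text
clock: 14.0
position: [0.5398, -0.082, 0.0755]
ee_rot: [0.999, 0.047, 0.0, 0.0]
ft_force: [-1.3, -5.2, 6.2]
grip_width: 0.133
grasp_force: 31.8
```

```bash
python3 -m pendant '[[0,-0.02,0,0,0,0,-0.9],[0,-0.04,0,0,0,0,-0.9],[0,-0.06,0,0,0,0,-0.9],[0,-0.08,0,0,0,0,-0.9],[0,-0.1,0,0,0,0,-0.9],[0,-0.12,0,0,0,0,-0.9],[0,-0.14,0,0,0,0,-0.9],[0,-0.16,0,0,0,0,-0.9],[0,-0.18,0,0,0,0,-0.9],[0,-0.2,0,0,0,0,-0.9]]' 30
```

```text
clock: 15.25
position: [0.5389, -0.0719, 0.0755]
ee_rot: [0.999, 0.047, 0.0, 0.0]
ft_force: [-1.9, -3.4, 6.0]
grip_width: 0.133
grasp_force: 31.7
```

```bash
python3 -m pendant '[[0,-0.05,0,0,0,0,-0.9],[0,-0.15,0,0,0,0,-0.9],[0,-0.27,0,0,0,0,-0.9],[0,-0.4,0,0,0,0,-0.9],[0,-0.53,0,0,0,0,-0.9],[0,-0.66,0,0,0,0,-0.9],[0,-0.78,0,0,0,0,-0.9],[0,-0.87,0,0,0,0,-0.9],[0,-0.93,0,0,0,0,-0.9],[0,-0.95,0,0,0,0,-0.9]]' 30
```

```text
clock: 16.5
position: [0.5344, -0.0245, 0.0755]
ee_rot: [0.999, 0.047, 0.0, 0.0]
ft_force: [-1.4, -4.5, 6.4]
grip_width: 0.135
grasp_force: 31.8
```

```bash
python3 -m pendant '[[0,-0.02,0,0,0,0,-0.9],[0,-0.04,0,0,0,0,-0.9],[0,-0.06,0,0,0,0,-0.9],[0,-0.08,0,0,0,0,-0.9],[0,-0.1,0,0,0,0,-0.9],[0,-0.11,0,0,0,0,-0.9],[0,-0.12,0,0,0,0,-0.9],[0,-0.12,0,0,0,0,-0.9],[0,-0.12,0,0,0,0,-0.9],[0,-0.12,0,0,0,0,-0.9]]' 30
```

```text
clock: 17.75
position: [0.5337, -0.0179, 0.0755]
ee_rot: [0.999, 0.047, -0.0, -0.0]
ft_force: [-2.2, -1.2, 6.3]
grip_width: 0.13
grasp_force: 31.9
```

```bash
python3 -m pendant '[[0,-0.02,0,0,0,0,-0.9],[0,-0.04,0,0,0,0,-0.9],[0,-0.06,0,0,0,0,-0.9],[0,-0.07,0,0,0,0,-0.9],[0,-0.08,0,0,0,0,-0.9],[0,-0.09,0,0,0,0,-0.9],[0,-0.1,0,0,0,0,-0.9],[0,-0.1,0,0,0,0,-0.9],[0,-0.1,0,0,0,0,-0.9],[0,-0.1,0,0,0,0,-0.9]]' 30
```

```text
clock: 19.0
position: [0.5333, -0.0129, 0.0755]
ee_rot: [0.999, 0.047, 0.0, -0.0]
ft_force: [-1.9, -1.0, 5.9]
grip_width: 0.138
grasp_force: 31.9
```

```bash
python3 -m pendant '[[0,-0.02,0,0,0,0,-0.9],[0,-0.04,0,0,0,0,-0.9],[0,-0.06,0,0,0,0,-0.9],[0,-0.07,0,0,0,0,-0.9],[0,-0.08,0,0,0,0,-0.9],[0,-0.09,0,0,0,0,-0.9],[0,-0.1,0,0,0,0,-0.9],[0,-0.1,0,0,0,0,-0.9],[0,-0.1,0,0,0,0,-0.9],[0,-0.1,0,0,0,0,-0.9]]' 30
```

```text
clock: 20.25
position: [0.5328, -0.008, 0.0755]
ee_rot: [0.999, 0.047, 0.0, -0.0]
ft_force: [-2.3, -0.6, 6.5]
grip_width: 0.135
grasp_force: 31.9
```

```bash
python3 -m pendant '[[0,-0.02,0,0,0,0,-0.9],[0,-0.04,0,0,0,0,-0.9],[0,-0.06,0,0,0,0,-0.9],[0,-0.07,0,0,0,0,-0.9],[0,-0.08,0,0,0,0,-0.9],[0,-0.09,0,0,0,0,-0.9],[0,-0.1,0,0,0,0,-0.9],[0,-0.1,0,0,0,0,-0.9],[0,-0.1,0,0,0,0,-0.9],[0,-0.1,0,0,0,0,-0.9]]' 30
```

```text
clock: 21.5
position: [0.5323, -0.003, 0.0755]
ee_rot: [0.999, 0.047, 0.0, -0.0]
ft_force: [-2.1, -1.2, 7.5]
grip_width: 0.135
grasp_force: 31.9
```

```bash
python3 -m pendant '[[0,-0.02,0,0,0,0,-0.9],[0,-0.04,0,0,0,0,-0.9],[0,-0.06,0,0,0,0,-0.9],[0,-0.07,0,0,0,0,-0.9],[0,-0.08,0,0,0,0,-0.9],[0,-0.09,0,0,0,0,-0.9],[0,-0.1,0,0,0,0,-0.9],[0,-0.1,0,0,0,0,-0.9],[0,-0.1,0,0,0,0,-0.9],[0,-0.1,0,0,0,0,-0.9]]' 30
```

```text
clock: 22.75
position: [0.5318, 0.002, 0.0755]
ee_rot: [0.999, 0.047, 0.0, -0.0]
ft_force: [-2.1, -2.6, 6.8]
grip_width: 0.14
grasp_force: 31.9
```

```bash
python3 -m pendant '[[0,0,0,0,0,0,-0.9],[0,0,0,0,0,0,-0.9],[0,0,0,0,0,0,-0.9],[0,0,0,0,0,0,-0.9],[0,-0.01,0,0,0,0,-0.9],[0,-0.02,0,0,0,0,-0.9],[0,-0.03,0,0,0,0,-0.9],[0,-0.04,0,0,0,0,-0.9],[0,-0.05,0,0,0,0,-0.9],[0,-0.06,0,0,0,0,-0.9]]' 30
```

```text
clock: 24.0
position: [0.5316, 0.0047, 0.0756]
ee_rot: [0.999, 0.047, 0.0, 0.0]
ft_force: [-2.3, -4.8, 6.5]
grip_width: 0.129
grasp_force: 31.9
```

```bash
python3 -m pendant '[[0,0,0,0,0,0,-0.9],[0,0,0,0,0,0,-0.9],[0,0,0,0,0,0,-0.9],[0,0,0,0,0,0,-0.9],[0,0,0,0,0,0,-0.9],[0,-0.01,0,0,0,0,-0.9],[0,-0.02,0,0,0,0,-0.9],[0,-0.03,0,0,0,0,-0.9],[0,-0.04,0,0,0,0,-0.9],[0,-0.05,0,0,0,0,-0.9]]' 30
```

```text
clock: 25.25
position: [0.5314, 0.0072, 0.0755]
ee_rot: [0.999, 0.047, 0.0, 0.0]
ft_force: [-1.5, -0.9, 6.7]
grip_width: 0.139
grasp_force: 31.8
```

```bash
python3 -m pendant '[[0,-0.01,0,0,0,0,-0.9],[0,-0.02,0,0,0,0,-0.9],[0,-0.03,0,0,0,0,-0.9],[0,-0.04,0,0,0,0,-0.9],[0,-0.05,0,0,0,0,-0.9],[0,-0.06,0,0,0,0,-0.9],[0,-0.07,0,0,0,0,-0.9],[0,-0.08,0,0,0,0,-0.9],[0,-0.09,0,0,0,0,-0.9],[0,-0.1,0,0,0,0,-0.9]]' 30
```

```text
clock: 26.5
position: [0.5309, 0.0122, 0.0756]
ee_rot: [0.999, 0.047, 0.0, 0.0]
ft_force: [-2.3, -4.4, 6.4]
grip_width: 0.132
grasp_force: 31.9
```

```bash
cat > f.py <<'E'
from h import *
F=[]
for i in range(4): F.append(manip.get_obs()['ft_force'][1]); manip.camera('top')
o=manip.get_obs(); print(o['clock'],o['position'][1].round(5),np.round(F,1),np.mean(F).round(2))
E
python3 -m pendant '[[0,-0.01,0,0,0,0,-0.9],[0,-0.02,0,0,0,0,-0.9],[0,-0.03,0,0,0,0,-0.9],[0,-0.04,0,0,0,0,-0.9],[0,-0.05,0,0,0,0,-0.9],[0,-0.06,0,0,0,0,-0.9],[0,-0.07,0,0,0,0,-0.9],[0,-0.08,0,0,0,0,-0.9],[0,-0.09,0,0,0,0,-0.9],[0,-0.1,0,0,0,0,-0.9]]' 30; python3 f.py
```

```text
clock: 27.75
position: [0.5304, 0.0172, 0.0755]
ee_rot: [0.999, 0.047, 0.0, 0.0]
ft_force: [-2.6, -2.5, 6.2]
grip_width: 0.135
grasp_force: 31.9
27.95 0.01752 [-2.5 -1.6 -0.8 -0.5] -1.37
```

```bash
python3 -m pendant '[[0,-0.01,0,0,0,0,-0.9],[0,-0.02,0,0,0,0,-0.9],[0,-0.03,0,0,0,0,-0.9],[0,-0.04,0,0,0,0,-0.9],[0,-0.05,0,0,0,0,-0.9],[0,-0.06,0,0,0,0,-0.9],[0,-0.07,0,0,0,0,-0.9],[0,-0.08,0,0,0,0,-0.9],[0,-0.09,0,0,0,0,-0.9],[0,-0.1,0,0,0,0,-0.9]]' 30; python3 f.py
```

```text
clock: 29.2
position: [0.5299, 0.0221, 0.0755]
ee_rot: [0.999, 0.047, 0.0, 0.0]
ft_force: [-1.3, -1.2, 5.6]
grip_width: 0.131
grasp_force: 31.8
29.4 0.02245 [-1.2 -0.8 -3.1  0.1] -1.23
```

```bash
python3 -m pendant '[[0,-0.01,0,0,0,0,-0.9],[0,-0.02,0,0,0,0,-0.9],[0,-0.03,0,0,0,0,-0.9],[0,-0.04,0,0,0,0,-0.9],[0,-0.05,0,0,0,0,-0.9],[0,-0.06,0,0,0,0,-0.9],[0,-0.07,0,0,0,0,-0.9],[0,-0.08,0,0,0,0,-0.9],[0,-0.09,0,0,0,0,-0.9],[0,-0.1,0,0,0,0,-0.9]]' 30; python3 f.py
```

```text
clock: 30.65
position: [0.5294, 0.0271, 0.0755]
ee_rot: [0.999, 0.047, -0.0, 0.0]
ft_force: [-3.0, -0.5, 7.0]
grip_width: 0.133
grasp_force: 31.9
30.85 0.02746 [-0.5 -1.6 -1.6 -1.3] -1.26
```

```bash
python3 -m pendant '[[0,-0.01,0,0,0,0,-0.9],[0,-0.02,0,0,0,0,-0.9],[0,-0.03,0,0,0,0,-0.9],[0,-0.04,0,0,0,0,-0.9],[0,-0.05,0,0,0,0,-0.9],[0,-0.06,0,0,0,0,-0.9],[0,-0.07,0,0,0,0,-0.9],[0,-0.08,0,0,0,0,-0.9],[0,-0.09,0,0,0,0,-0.9],[0,-0.1,0,0,0,0,-0.9]]' 30; python3 f.py
```

```text
clock: 32.1
position: [0.529, 0.0321, 0.0755]
ee_rot: [0.999, 0.047, 0.0, 0.0]
ft_force: [-2.5, 0.2, 6.7]
grip_width: 0.133
grasp_force: 31.9
32.3 0.03245 [ 0.2 -2.4 -1.3 -1.1] -1.17
```

```bash
python3 -m pendant '[[0,-0.01,0,0,0,0,-0.9],[0,-0.02,0,0,0,0,-0.9],[0,-0.03,0,0,0,0,-0.9],[0,-0.04,0,0,0,0,-0.9],[0,-0.05,0,0,0,0,-0.9],[0,-0.06,0,0,0,0,-0.9],[0,-0.07,0,0,0,0,-0.9],[0,-0.08,0,0,0,0,-0.9],[0,-0.09,0,0,0,0,-0.9],[0,-0.1,0,0,0,0,-0.9]]' 30; python3 f.py
```

```text
clock: 33.55
position: [0.5286, 0.0363, 0.0755]
ee_rot: [0.999, 0.047, 0.0, 0.001]
ft_force: [-2.1, -5.9, 6.4]
grip_width: 0.136
grasp_force: 32.0
33.75 0.03649 [-5.9 -4.7 -4.8 -4.1] -4.89
```

The stop is reached at about 132 mm of travel. Pressing a little more.

```bash
python3 -m pendant '[[0,-0.01,0,0,0,0,-0.9],[0,-0.02,0,0,0,0,-0.9],[0,-0.03,0,0,0,0,-0.9],[0,-0.03,0,0,0,0,-0.9],[0,-0.03,0,0,0,0,-0.9],[0,-0.03,0,0,0,0,-0.9],[0,-0.03,0,0,0,0,-0.9],[0,-0.03,0,0,0,0,-0.9],[0,-0.03,0,0,0,0,-0.9],[0,-0.03,0,0,0,0,-0.9]]' 30; python3 f.py
```

```text
clock: 35.0
position: [0.5284, 0.0377, 0.0755]
ee_rot: [0.999, 0.047, -0.0, 0.001]
ft_force: [-1.3, -5.7, 7.9]
grip_width: 0.133
grasp_force: 32.0
35.2 0.03779 [-5.7 -4.7 -4.1 -5.6] -4.99
```

```bash
python3 -m pendant '[[0,-0.03,0,0,0,0,-0.6],[0,-0.03,0,0,0,0,-0.4],[0,0,0,0,0,0,-0.4],[0,0,0,0,0,0,-0.4],[0,0,-0.2,0,0,0,-0.4],[0,0,-0.7,0,0,0,-0.4],[0,0.4,-1.4,0,0,0,-0.4],[0,1.2,-1.8,0,0,0,-0.4],[0,2.2,-2,0,0,0,-0.4],[0,2.8,-2,0,0,0,-0.4]]' 30
python3 - <<'E'
from h import *
look('w6.png',[.529,.038],.084,.096,.045)
z=np.load('w.npz'); X=z['P'][z['d']>0]
q=X[(np.hypot(X[:,0]-.528,X[:,1]-.038)<.045)&(X[:,2]>.085)&(X[:,2]<.094)]
print('tab',cv2.minAreaRect(q[:,:2].astype(np.float32)*1000))
im,d=manip.camera('scene'); save('s3.png',cv2.resize(im[100:300,280:500],None,fx=2.5,fy=2.5))
P=cloud(d,manip.get_calibration('scene')); q=P[(d>0)&(np.hypot(P[...,0]-.528,P[...,1]-.038)<.045)&(P[...,2]>.085)&(P[...,2]<.094)]; print('tab scene',q.mean(0))
E
```

```text
clock: 36.45
position: [0.5421, -0.1035, 0.1771]
ee_rot: [0.999, 0.046, 0.001, 0.001]
ft_force: [0.3, 0.6, 0.5]
grip_width: 0.3
grasp_force: 0.0
tcp [ 0.54205956 -0.10349485  0.17706961] [[0.9957, 0.0921, 0.0023], [0.0921, -0.9957, -0.001], [0.0022, 0.0012, -1.0]] t 36.45 F [0.2840896  0.60713476 0.48334986]
2052 circ ((0.5291804075241089, 0.03523949906229973), 0.02512170560657978) med [0.53094189 0.03414514 0.08978113] [0.50456853 0.0275043  0.08403451] [0.55422487 0.04410786 0.09283105]
tab ((529.1534423828125, 35.992549896240234), (49.71418380737305, 13.409781455993652), 4.561399936676025)
tab scene [0.53043619 0.03181594 0.0890535 ]
```

View pics/s3.png

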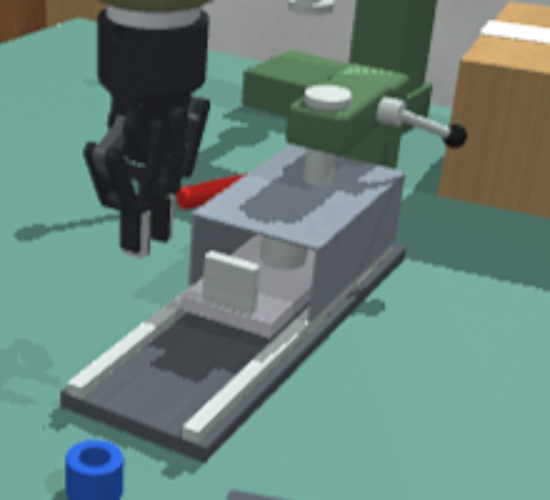

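The scene view shows the carriage in the guard, with the tab at (232,280) and the bushing under the guard's mouth at (283,245). The tab measures about 130 mm of travel, so it sprang back to about the point of contact, or was dragged a little on lift-off. I'll take the tab again, press it and let go with a straight lift.

```bash
python3 -m pendant '[[0,-0.6,0,0,0,0,-0.2],[0,-1.5,0,0,0,0,-0.2],[0,-2.3,0,0,0,0,-0.2],[0,-2.73,0.2,0,0,0,-0.2],[0,-2.73,0.7,0,0,0,-0.2],[0,-2.73,1.3,0,0,0,-0.2],[0,-2.73,1.8,0,0,0,-0.2],[0,-2.73,2,0,0,0,-0.2],[0,-2.73,2,0,0,0,-0.2],[0,-2.73,2,0,0,0,-0.2]]' 30
python3 -c "
from h import *
look('w7.png',[.529,.035],.084,.096,.045)"
```

```text
clock: 37.8
position: [0.5292, 0.0354, 0.0761]
ee_rot: [0.999, 0.047, 0.001, -0.0]
ft_force: [0.3, -0.4, 0.3]
grip_width: 0.404
grasp_force: 0.0
tcp [0.52919422 0.03540661 0.07610969] [[0.9955, 0.0945, 0.0012], [0.0945, -0.9955, 0.0001], [0.0012, 0.0, -1.0]] t 37.8 F [ 0.29849083 -0.40440476  0.26848607]
6619 circ ((0.5345333218574524, 0.036355696618556976), 0.03092377260327339) med [0.53510219 0.03597876 0.08997021] [0.50371326 0.00583227 0.0840118 ] [0.5543493  0.06721662 0.09599438]
```

View pics/w7.png

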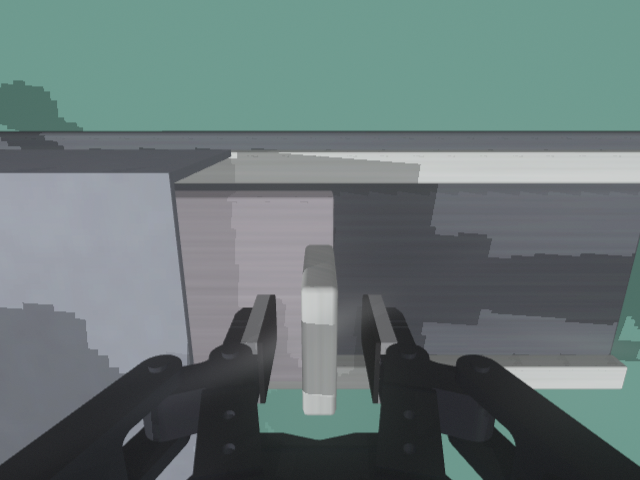

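The tab (303–336 px) is centred between the pads (270 and 370 px). The carriage settled about 2.4 mm back from where I pressed it, which is what friction against the spring should give. One gentle re-press, then a straight release.

```bash
python3 -m pendant '[[0,0,0,0,0,0,-0.6],[0,0,0,0,0,0,-0.9],[0,0,0,0,0,0,-0.9],[0,-0.01,0,0,0,0,-0.9],[0,-0.03,0,0,0,0,-0.9],[0,-0.05,0,0,0,0,-0.9],[0,-0.07,0,0,0,0,-0.9],[0,-0.08,0,0,0,0,-0.9],[0,-0.08,0,0,0,0,-0.9],[0,-0.08,0,0,0,0,-0.9]]' 30; python3 f.py
```

```text
clock: 39.1
position: [0.5288, 0.0373, 0.0758]
ee_rot: [0.999, 0.046, 0.0, 0.001]
ft_force: [-1.5, -6.2, 5.7]
grip_width: 0.134
grasp_force: 32.7
39.3 0.03741 [-6.2 -6.1 -5.7 -5.5] -5.88
```

```bash
python3 -m pendant '[[0,0,0,0,0,0,-0.5],[0,0.02,0,0,0,0,-0.2],[0,0.04,0,0,0,0,-0.2],[0,0.04,-0.1,0,0,0,-0.2],[0,0.04,-0.4,0,0,0,-0.2],[0,0.04,-0.8,0,0,0,-0.2],[0,0.04,-1.2,0,0,0,-0.2],[0,0.04,-1.5,0,0,0,-0.2],[0,0.04,-1.6,0,0,0,-0.2],[0,0.04,-1.6,0,0,0,-0.2]]' 30
python3 - <<'E'
from h import *
im,d=manip.camera('scene'); P=cloud(d,manip.get_calibration('scene')); q=P[(d>0)&(np.hypot(P[...,0]-.528,P[...,1]-.038)<.045)&(P[...,2]>.085)&(P[...,2]<.094)]; print('tab scene',q.mean(0),manip.get_obs()['ft_force'])
print(manip.hand_in())
E
```

```text
clock: 40.55
position: [0.5285, 0.037, 0.1554]
ee_rot: [0.999, 0.047, 0.0, 0.0]
ft_force: [-0.2, 0.8, -0.9]
grip_width: 0.401
grasp_force: 0.0
tab scene [0.53007583 0.0324893  0.08905982] [-0.23193504  0.32147619 -0.23064369]
the job is handed in; nothing more can be done
None
```

The bushing stands on the post, and the carriage rests against the sprung stop at about 130 mm of travel. I estimate the stop was never pressed with more than about 9 N; the slug and spacer were not touched, everything is released, and I handed in at about 41 s with no verdict shown.

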